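# Load the blow-off cabinet through its spring flap and start it

## Robot

A 6-joint arm with a two-finger parallel gripper is mounted at the origin on a cart in front of the work surface, level with it; the furniture and walls round the work are solid. World frame = base frame: x ahead of the robot, y to its left, z up, the work surface at z = 0. Lengths are in m, angles in degrees, forces in N, time in s.
With the tool pointing down it reaches from about 0.3 to 0.75 m from the base axis. Payload 8.5 kg.
Tool frame: the origin (TCP) lies midway between the tips of the shut fingers; the grasp point (between the pads) lies 19 mm behind it; z points along the fingers, y is the line along which they close (so a half turn about z gives the same grasp; the last joint's range is limited). The gripper opens to 85 mm and grips with 20 to 120 N. Pads are 22 mm wide; open, the fingers measure 114 mm over their backs; the gripper's body (76 mm by 85 mm) begins 54 mm behind the grasp point. The pads swing forward as they close: fully open they stand 13 mm farther back than shut.
Start: joints at [62.493, 21.807, 74.336, -0, 83.858, -12.336], TCP at [0.144, 0.531, 0.231] pointing down, gripper open.
Joint ranges: [-178.18, 178.18], [-50.72, 133.34], [12.68, 142.11], [-81.47, 261.47], [9.98, 163.14], [-165.26, 165.26]. Speed limits (degrees/s): [136.94, 136.94, 180, 180, 180, 180].

## Interface

Orientations are given as a 3x3 rotation matrix whose columns are the frame's x, y, z axes.
In Python, from rig import env, get_image, close_job gives the robot as it stands.
- The arm moves only by the tool step_arm, never from a script. Its argument "targets" is a list of rows, each a list of 2 entries, a list of its own where there are three numbers: the shift along the tool's x, y, z as a fraction of full scale, then the turn, a rotation vector about the tool's x, y, z as a fraction of full scale. In form: [[[x, y, z], [wx, wy, wz]], ...]. A call has 1 to 10 rows; each row is the pose to reach, as a shift and turn from the pose commanded when the call began, along the tool's axes at that moment; what a row does not reach only later rows make up. Full scale, the value 1, is 0.3 m for a shift and 45 degrees for a turn. A row lasts 1/12 s, in which the tool goes at most 41.7 mm and 7.16 degrees, less where a joint would pass 70% of its speed; a pose out of reach is approached as far as the arm can. A call with a number of a shift or a turn outside -1 to 1 is refused whole. A call with a gripper value outside its range is refused whole. "jaw" is the finger opening in mm, from 0 to 85.4, set as the call begins (left out, the last holds). The fingers move at their own pace and stop on an object; "grip_force" is the grip in N (left out, the last holds). Time passes only in rows, so rows that repeat a pose let the fingers close. It gives the time, the measured TCP pose, the force, the opening and the grip force at its end, in the units of the state.
- env.observe(): the state, without advancing time (a new reading comes with each control period).
- get_image(name): name is "scene" or "top"; returns a dict with "img" (400x640x3 uint8, red, green, blue), "z_map" (400x640 float32, m along the optical axis (not along the pixel's ray), 0 where there is no reading), "intrinsics" (3x3 intrinsics, pixels), "rvec" (rotation vector, rad) and "tvec" (3), from world to camera coordinates, as OpenCV has them. Camera axes: x right, y down, z forward; pixel columns grow to the right and rows downward; lengths in m; the calibration is good to about 2 mm. A picture is of the moment at which its call begins.
- close_job(): hands the job in; it is judged then, once.
The state is a dict: "time_s": time; "q": joint angles; "qvel": joint speeds; "joint_efforts": joint torques, N m; "position": TCP position; "tool_rot": TCP orientation; "ft_force": force on the tool from outside, world axes, zero at the start; "wrist_torque": the same for the moment, N m; "grip_width": finger opening in m; "gripper_force": force on a finger pad.
Only numpy, scipy, OpenCV 4.12 (cv2) and the standard library are available. Lean on these libraries where they do the work, as an engineer would, in place of code of your own. Each camera call takes 0.05 s, during which the arm holds its last target. There are 200 camera calls.

## Task

Take the smaller, flatter of the two wood blocks lying on the open bench and put it into the grey dust blow-off cabinet: push the spring flap in its sloping front open with the block, hold the flap open while the block passes right through and drops to the chamber floor, then draw back so the flap swings shut on its own. With the flap shut, press the round start key beside it with the fingertips until you feel it resist firmly, without leaning hard on it, and let go. Leave the bigger block, the tape and the marking gauge where they are.

Things in the scene. Friction and masses are not known exactly. Their poses are not given: they have to be found in the camera images.
- block: The workpiece: a low brown hardwood block, 73 x 45 x 25 mm (x, y, z of its own frame), lying flat on the open bench (not one of the scraps in the pine boxes); origin at the centre of its underside. 0.06 to 0.13 kg. Grip it across its 45 mm width.
- cabinet: Grey sheet-metal cabinet, fixed, 185 deep (x) x 216 wide (y) x 205 mm high; origin on the bench under its middle, x from front to back, y to its left. Behind a 94 mm high front edge (x = -85 mm) its face slopes up and back, 35 deg from horizontal; outward normal (-0.574, 0, 0.819) in this frame: push square to it with the tool tilted 35 deg. Left part (y > -20 mm) hollow, right part solid.
- slot (a point): Point to pass through: mid-width of the flap opening, on the plane of the sloping face; opening 146 along the slope x 124 mm (cabinet y); hinge along cabinet y 68 mm up-slope. Pass the block with its 73 mm side along cabinet y, fingers up-slope and down-slope of it: the upper finger keeps the flap off the block as you let go, tips 50 to 65 mm inside the face, opening them just 5 to 10 mm.
- flap (a joint): Angle of the dark steel flap (144 x 118 x 3 mm), rad: 0 is shut, just behind the face; swings inward and down only, to 1.55 at most (square to the face). A spring shuts it (0.1 N m shut, 0.25 N m fully open: 1 to 4 N at the block). Closing, its edge sweeps a 146 mm circle about the hinge, so a block not yet on the floor can jam it; allow it half a second to fall.
- chamber_floor (a point): Centre of the chamber floor, 12 mm above the bench; axes as the cabinet's. The inner floor is 173 mm (x) by 124 mm (y). A block lying flat here is clear of the flap's sweep; dropping the last 80 mm or so is normal.
- start_key: Round light grey membrane key, 38 mm across, on the sloping face right of the flap; origin at the centre of its outer surface, 4.5 mm proud of the face; its z axis points out of the face. It gives 2 mm (3 N per mm), then is solid. It trips when the fingers press it with 5 N or more for 0.1 s; 7 to 25 N is fine.
- big_block: Bystander: a larger reddish-brown wood block, 90 x 60 x 55 mm, origin at the centre of its underside.
- tape: Bystander: roll of cream masking tape lying flat, 83 mm across, 18 mm high; origin at the centre of its underside.
- gauge: Bystander: wooden marking gauge, 137 x 92 x 47 mm; origin at the centre of its underside.
Not all that is in view belongs to the job. Several things have the shape of the block; the one meant has the colours described above.

How it is judged:
By the outcome, as a careful person would: the job done as asked, in the order asked, and still so for the second after the job is handed in, with the robot touching nothing.
It also fails if it takes over 48 s, if anything falls off the work surface, if the arm or the gripper's body presses on something with over 40 N, if the wrist force passes 120 N, or if a joint passes its speed limit or range.

## Working session

There is one attempt and no reset: what is moved stays moved. The work goes in short steps, Python scripts to look and compute and a tool call to move; the robot and the scene stay as the last step left them, time stands still between calls to the robot, and variables do not carry over. Pictures are saved under pics/ and viewed, at most 11 in all, crops included, and the job is handed in when it is done.

Besides the shell and the picture viewer there is one more tool, called after "Emit:" by a JSON object that holds its "fn" and its "kwargs", one argument or row to a line. step_arm: Moves the arm, as the interface text tells. Its arguments: {"type":"object","properties":{"targets":{"type":"array","items":{"type":"array"}},"jaw":{"type":"number"},"grip_force":{"type":"number"}},"required":["targets"]}

```bash
mkdir -p pics; ls; python3 - <<'E'
from rig import env,get_image
import cv2,numpy as np
for n in("scene","top"):
    d=get_image(n); cv2.imwrite(f"pics/{n}0.png",d["img"][:,:,::-1]); np.savez(f"{n}0.npz",**d)
    print(n,d["intrinsics"],d["rvec"],d["tvec"])
print(env.observe())
E
```

```text
pics
scene [[442.38512842   0.         312.56567005]
 [  0.         442.38512842 202.85252559]
 [  0.           0.           1.        ]] [ 2.17840917 -0.65011397  0.33628688] [-0.39260217  0.30164904  1.19452305]
top [[503.77110579   0.         308.30991717]
 [  0.         503.77110579 199.25200073]
 [  0.           0.           1.        ]] [ 2.16405699 -2.18953672  0.10439191] [0.00999034 0.52410143 1.79003606]
{'time_s': 0.1, 'q': array([ 6.24914403e+01,  2.18366324e+01,  7.43783263e+01, -6.53009278e-04,
        8.38575310e+01, -1.23350980e+01]), 'qvel': array([-0.05768148, -0.02686179, -0.20863769, -0.0517621 ,  0.05941757,
       -0.0368501 ]), 'joint_efforts': array([ 5.19099209e-03, -4.49222410e+01, -2.31661499e+01, -8.01131500e-05,
        3.62163788e-03, -4.48641913e-05]), 'position': array([0.14383661, 0.53059494, 0.23079045]), 'tool_rot': array([[-9.65138079e-01,  2.61740633e-01, -5.74313600e-04],
       [ 2.61741135e-01,  9.65137455e-01, -1.12737773e-03],
       [ 2.59211006e-04, -1.23839667e-03, -9.99999200e-01]]), 'ft_force': array([-0.58882246, -0.43280534, -0.27661308]), 'wrist_torque': array([-0.00630527,  0.0315658 , -0.00481124]), 'gripper_force': 0.0, 'grip_width': 0.08555120562058229}
```

View pics/scene0.png

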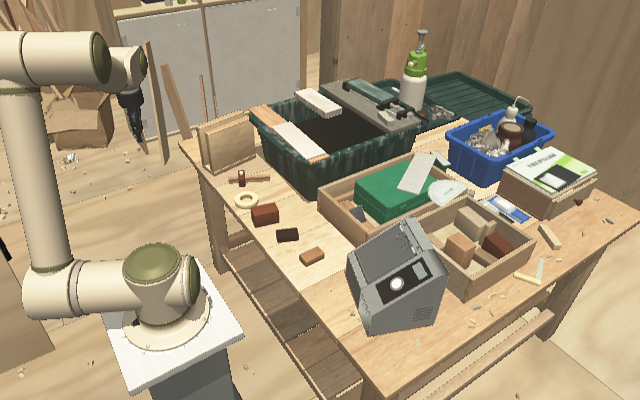

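View pics/top0.png

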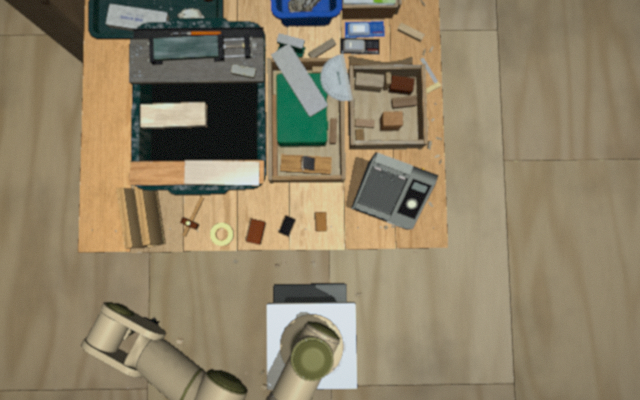

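The scene view shows the brown block at about (312,256), a near-black decoy at (287,235), and the big block at (265,214). The cabinet is at (395,270) with its key at (397,284). In the top view the block is at (320,221), the cabinet at (393,190) and the key at (411,204).

```bash
cat > h.py <<'E'
import numpy as np,cv2
def load(n): return dict(np.load(n+".npz"))
def world(d):
    h,w=d["z_map"].shape; u,v=np.meshgrid(np.arange(w),np.arange(h)); K=d["intrinsics"]; z=d["z_map"].astype(float)
    p=np.stack([(u-K[0,2])/K[0,0]*z,(v-K[1,2])/K[1,1]*z,z],-1)
    R=cv2.Rodrigues(d["rvec"])[0]; return (p-d["tvec"].ravel())@R
def ray(d,u,v,n,c):  # intersect pixel ray with plane n.x=c
    K=d["intrinsics"];R=cv2.Rodrigues(d["rvec"])[0];o=-R.T@d["tvec"].ravel()
    r=R.T@np.array([(u-K[0,2])/K[0,0],(v-K[1,2])/K[1,1],1]); n=np.asarray(n); return o+r*(c-n@o)/(n@r)
E
python3 - <<'E'
from h import *
for n,box,cab in(("scene0",(296,328,242,270),(355,425,225,320)),("top0",(308,334,206,236),(355,440,150,230))):
    d=load(n);W=world(d);I=d["img"].astype(int)
    x0,x1,y0,y1=box
    S=W[y0:y1,x0:x1].reshape(-1,3)
    C=I[y0:y1,x0:x1].reshape(-1,3)
    hi=(S[:,2]>.017)&(S[:,2]<.035)
    print(n,"block n",hi.sum(),"col",C[hi].mean(0),"z",np.median(S[hi,2]))
    m=np.zeros(I.shape[:2],np.uint8); m[y0:y1,x0:x1]=(hi).reshape(y1-y0,x1-x0)
    T=S[hi]; r=cv2.minAreaRect(T[:,:2].astype(np.float32)*1000); print(r,cv2.boxPoints(r).tolist(), T.mean(0))
    # dark decoy
    x0,x1,y0,y1=cab
    P=W[y0:y1,x0:x1]
    dx=P[2:,1:-1]-P[:-2,1:-1];dy=P[1:-1,2:]-P[1:-1,:-2];N=np.cross(dx,dy);N/=np.linalg.norm(N,axis=-1,keepdims=True)+1e-12
    N*=np.sign(N[...,2:]);Q=P[1:-1,1:-1]
    g=(abs(N[...,2]-.819)<.08)&(Q[...,2]>.09)&(Q[...,2]<.22)
    q=Q[g]
    for _ in range(5):
        c=q.mean(0);nn=np.linalg.svd(q-c,full_matrices=False)[2][2];nn*=np.sign(nn[2]);q2=Q[g];q=q2[abs((q2-c)@nn)<.004]
    print("face",len(q),nn,nn@c,c,"yaw of +x",np.degrees(np.arctan2(-nn[1],-nn[0])))
    # all cabinet points > 0.08
    A=P.reshape(-1,3);A=A[(A[:,2]>.09)&(A[:,2]<.215)]
    r=cv2.minAreaRect(A[:,:2].astype(np.float32)*1000);print("cab rect",r,cv2.boxPoints(r).tolist(),A[:,2].max())
for n,b in(("scene0",(335,460,205,345)),("top0",(340,450,140,240))):
    I=load(n)["img"][b[2]:b[3],b[0]:b[1],::-1]; cv2.imwrite(f"pics/{n}c.png",cv2.resize(I,None,fx=4,fy=4,interpolation=cv2.INTER_CUBIC))
E
```

```text
scene0 block n 261 col [186.33333333 142.35632184  99.16858238] z 0.02671675101744575
((439.95330810546875, -39.17851257324219), (71.49575805664062, 43.403160095214844), 1.6752400398254395) [[403.5862731933594, -18.53127098083496], [404.8551330566406, -61.9158821105957], [476.3203430175781, -59.82575225830078], [475.0514831542969, -16.441143035888672]] [ 0.4375064  -0.04298242  0.0260224 ]
face 1105 [-0.53174779  0.22229878  0.81720716] -0.2159799143701301 [ 0.51841611 -0.28427132  0.15036564] yaw of +x -22.687514792257332
cab rect ((548.797119140625, -247.23797607421875), (339.7955017089844, 173.43687438964844), 53.40448760986328) [[377.88739013671875, -331.9445495605469], [517.1336669921875, -435.3410339355469], [719.7068481445312, -162.53140258789062], [580.4605712890625, -59.134918212890625]] 0.21078224358085043
top0 block n 207 col [156.05797101 116.89371981  69.79710145] z 0.024496084864182237
((443.6882629394531, -39.3851318359375), (39.56426239013672, 68.87605285644531), 89.9280776977539) [[409.2254333496094, -59.124019622802734], [478.1014099121094, -59.21047592163086], [478.1510925292969, -19.646244049072266], [409.2751159667969, -19.55978775024414]] [ 0.44358864 -0.04062116  0.02496091]
face 487 [-0.52185445  0.21036465  0.82668896] -0.20902467304898253 [ 0.53521148 -0.29177856  0.15925907] yaw of +x -21.954847222028803
cab rect ((545.296630859375, -288.1707763671875), (221.14759826660156, 206.40167236328125), 68.78557586669922) [[409.0772705078125, -353.9071044921875], [601.49169921875, -428.595458984375], [681.5159912109375, -222.4344482421875], [489.1015625, -147.74609375]] 0.21477774446180398
```

View pics/scene0c.png

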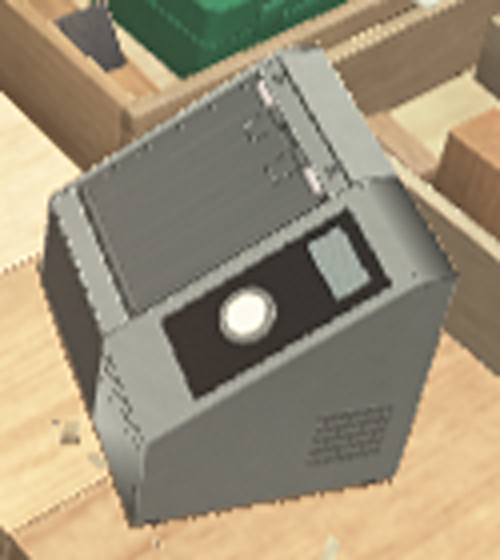

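View pics/top0c.png

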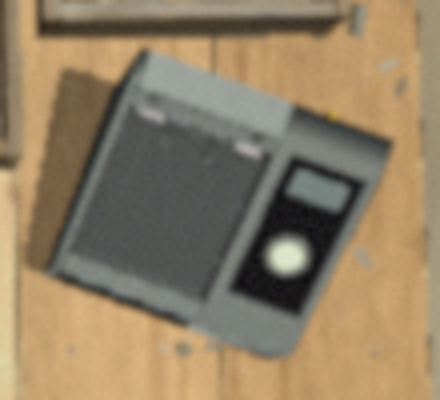

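The scene crop shows the flap's lower edge running (82,190)–(130,312), its hinge-right corner near (325,190) and the key at (247,315). The top crop shows the flap corners at about (70,250), (205,298), (268,155) and (130,105), with the key at (288,256). I'll work out the cabinet pose from these.

```bash
cat >> h.py <<'E'
from scipy.spatial.transform import Rotation as Rt
def plan(p,R,s=None):
    """fractions (shift, turn) from the present pose to p,R"""
    from rig import env
    s=s or env.observe(); T=s["tool_rot"]; 
    print("pos",s["position"].round(4),"shift",(T.T@(np.asarray(p)-s["position"])/.3).round(3),"turn",(Rt.from_matrix(T.T@R).as_rotvec(degrees=True)/45).round(3),"t",round(s["time_s"],2),"F",s["ft_force"].round(1),"w",round(s["grip_width"]*1000,1))
E
python3 - <<'E'
from h import *
th=np.radians(-22.3);ex=np.array([np.cos(th),np.sin(th),0]);ey=np.array([-np.sin(th),np.cos(th),0])
n=-.574*ex+np.array([0,0,.819]);up=np.cross(ey,n);up=-up if up[2]<0 else up
print("n",n,"up",up)
S=load("scene0");T=load("top0")
cs=[]
for nm,d,b in(("s",S,(380,412,272,298)),("t",T,(402,422,196,214))):
    I=d["img"];m=np.zeros(I.shape[:2],np.uint8);m[b[2]:b[3],b[0]:b[1]]=(I[b[2]:b[3],b[0]:b[1]].min(2)>(170))
    k,l,st,ce=cv2.connectedComponentsWithStats(m);j=1+np.argmax(st[1:,4]);ys,xs=np.where(l==j);W=world(d)[l==j]
    print(nm,"key px",ce[j],"area",st[j,4],"depth centre",np.median(W,0).round(4)); cs.append(ce[j])
# triangulate key
A=[];B=[]
for d,c in zip((S,T),cs):
    K=d["intrinsics"];R=cv2.Rodrigues(d["rvec"])[0];P=K@np.c_[R,d["tvec"].ravel()];A.append(P)
X=cv2.triangulatePoints(A[0],A[1],cs[0].reshape(2,1),cs[1].reshape(2,1)).ravel();key=X[:3]/X[3];print("key tri",key, "n.key",n@key)
for c0,lab in((n@key-.0045,"facefromkey"),(-.2125,"fit")):
  print(lab,c0)
  for nm,d,o,q in(("s",S,(335,205),[(82,190),(130,312),(325,190)]),("t",T,(340,140),[(70,250),(205,298),(268,155),(130,105)])):
    for u,v in q:
        p=ray(d,o[0]+u/4-.375,o[1]+v/4-.375,n,c0);r=p-key
        print(nm,p.round(4),"rel key: y %.1f up %.1f"%(r@ey*1e3,r@up*1e3))
E
```

```text
n [-0.53107038  0.21780784  0.819     ] up [ 0.75774676 -0.31077459  0.574     ]
s key px [395.975  283.0625] area 80 depth centre [ 0.4898 -0.3405  0.1524]
t key px [411.33333333 203.58333333] area 36 depth centre [ 0.4926 -0.3393  0.1526]
key tri [ 0.49323065 -0.33972318  0.14982386] n.key -0.21322882009622368
facefromkey -0.21772882009622369
s [ 0.5034 -0.1656  0.1046] rel key: y 164.9 up -72.4
s [ 0.4606 -0.2711  0.1049] rel key: y 51.1 up -71.8
s [ 0.5758 -0.3131  0.1908] rel key: y 56.0 up 77.8
t [ 0.5049 -0.1635  0.105 ] rel key: y 167.5 up -71.6
t [ 0.4621 -0.278   0.1077] rel key: y 45.3 up -66.9
t [ 0.574  -0.3188  0.1911] rel key: y 50.0 up 78.4
t [ 0.617  -0.2067  0.1892] rel key: y 170.0 up 75.1
fit -0.2125
s [ 0.4999 -0.1694  0.1097] rel key: y 160.1 up -70.9
s [ 0.4573 -0.2743  0.11  ] rel key: y 46.9 up -70.4
s [ 0.5719 -0.316   0.1954] rel key: y 51.8 up 78.4
t [ 0.5044 -0.1629  0.1109] rel key: y 167.9 up -68.8
t [ 0.4617 -0.277   0.1136] rel key: y 46.1 up -64.1
t [ 0.5732 -0.3177  0.1967] rel key: y 50.8 up 80.7
t [ 0.6161 -0.206   0.1948] rel key: y 170.4 up 77.4
```

Checks on the measurements:
- **Flap:** about 122 x 149 mm, centred 108 mm left of the key. This agrees with the 118 x 144 mm given.
- **Block:** top at z = 0.025, centre at (0.4425, -0.0395), yaw near 0.

Next I move to above the block.

Emit:
{"fn": "step_arm", "kwargs": {
  "targets": [
    [[-0.08,-0.09,0],[0,0,-0.04]],
    [[-0.17,-0.18,0],[0,0,-0.08]],
    [[-0.26,-0.28,0],[0,0,-0.12]],
    [[-0.35,-0.38,0],[0,0,-0.16]],
    [[-0.44,-0.48,0],[0,0,-0.2]],
    [[-0.53,-0.58,0],[0,0,-0.24]],
    [[-0.62,-0.68,0],[0,0,-0.28]],
    [[-0.7,-0.76,0],[0,0,-0.32]],
    [[-0.73,-0.79,0],[0,0,-0.338]],
    [[-0.73,-0.79,0],[0,0,-0.338]]
  ],
  "jaw": 85,
  "grip_force": 40
}}

```text
time_s: 0.93
position: [0.2943, 0.2429, 0.2312]
tool_rot: [[-1.0, 0.003, -0.0], [0.003, 1.0, -0.0], [0.0, -0.0, -1.0]]
ft_force: [-0.2, 1.3, 0.5]
grip_width: 0.0852
gripper_force: 0.0
```

```bash
python3 - <<'E'
from h import *
R=np.diag([-1,1,-1.]); plan([.4425,-.0395,.10],R)
E
```

```text
pos [0.2943 0.2429 0.2312] shift [-0.497 -0.94   0.438] turn [-0.001 -0.    -0.004] t 0.93 F [-0.2  1.3  0.5] w 85.2
```

Emit:
{"fn": "step_arm", "kwargs": {
  "targets": [
    [[-0.06,-0.11,0],[0,0,0]],
    [[-0.12,-0.22,0.05],[0,0,0]],
    [[-0.18,-0.34,0.1],[0,0,0]],
    [[-0.24,-0.46,0.15],[0,0,0]],
    [[-0.3,-0.58,0.21],[0,0,0]],
    [[-0.36,-0.69,0.27],[0,0,0]],
    [[-0.42,-0.8,0.33],[0,0,0]],
    [[-0.47,-0.89,0.39],[0,0,0]],
    [[-0.497,-0.94,0.438],[0,0,-0.004]],
    [[-0.497,-0.94,0.438],[0,0,-0.004]]
  ]
}}

```text
time_s: 1.77
position: [0.4433, -0.0387, 0.0973]
tool_rot: [[-1.0, -0.001, -0.003], [-0.001, 1.0, 0.001], [0.003, 0.001, -1.0]]
ft_force: [-0.5, 1.2, -0.1]
grip_width: 0.0846
gripper_force: 0.0
```

```bash
python3 - <<'E'
from h import *
R=np.diag([-1,1,-1.]); plan([.4425,-.0395,-.001],R)
E
```

```text
pos [ 0.4433 -0.0387  0.0973] shift [ 0.001 -0.003  0.328] turn [ 0.001 -0.004  0.001] t 1.77 F [-0.5  1.2 -0.1] w 84.6
```

Emit:
{"fn": "step_arm", "kwargs": {
  "targets": [
    [[0,0,0.05],[0,0,0]],
    [[0,0,0.12],[0,0,0]],
    [[0,0,0.19],[0,0,0]],
    [[0,0,0.25],[0,0,0]],
    [[0,0,0.29],[0,0,0]],
    [[0,0,0.315],[0,0,0]],
    [[0,0,0.33],[0,0,0]],
    [[0,0,0.33],[0,0,0]],
    [[0,0,0.33],[0,0,0]]
  ]
}}

```text
time_s: 2.52
position: [0.4428, -0.0367, 0.0014]
tool_rot: [[-1.0, -0.004, 0.001], [-0.004, 1.0, -0.0], [-0.001, -0.0, -1.0]]
ft_force: [0.2, 0.0, -0.3]
grip_width: 0.0852
gripper_force: 0.0
```

Emit:
{"fn": "step_arm", "kwargs": {
  "targets": [
    [[0,0,0],[0,0,0]],
    [[0,0,0],[0,0,0]],
    [[0,0,0],[0,0,0]],
    [[0,0,0],[0,0,0]],
    [[0,0,0],[0,0,0]],
    [[0,0,0],[0,0,0]],
    [[0,0,0],[0,0,0]],
    [[0,0,0],[0,0,0]]
  ],
  "jaw": 35,
  "grip_force": 40
}}

```text
time_s: 3.18
position: [0.4428, -0.0373, 0.0014]
tool_rot: [[-1.0, -0.004, 0.001], [-0.004, 1.0, -0.0], [-0.001, -0.0, -1.0]]
ft_force: [-1.4, -0.2, 5.5]
grip_width: 0.0393
gripper_force: 40.7
```

The grip reads 39.3 mm where 45 mm is expected, so I'll check this before lifting.

```bash
python3 - <<'E'
from h import *
from rig import env,get_image
for n,(u,v),r in(("scene0",(287,235),16),("top0",(287,226),16),("top0",(320,221),16),("top0",(256,231),16)):
    d=load(n);W=world(d)[v-r:v+r,u-r:u+r].reshape(-1,3);I=d["img"][v-r:v+r,u-r:u+r].reshape(-1,3).astype(int)
    g=(W[:,2]>.008);
    print(n,(u,v),np.median(I[g],0),"zmax",np.percentile(W[g,2],90),cv2.minAreaRect(W[g,:2].astype(np.float32)*1000))
d=get_image("scene");cv2.imwrite("pics/grip.png",cv2.resize(d["img"][180:300,230:380,::-1],None,fx=4,fy=4,interpolation=cv2.INTER_CUBIC))
E
```

```text
scene0 (287, 235) [71. 59. 49.] zmax 0.029656968255277333 ((196.92523193359375, -343.18304443359375), (1122.7535400390625, 84.96401977539062), 62.46258544921875)
top0 (287, 226) [38.5 35.5 34. ] zmax 0.03055070765785335 ((425.8129577636719, 70.54058837890625), (124.73873901367188, 124.7844009399414), 85.65335845947266)
top0 (320, 221) [156. 113.  64.] zmax 0.03090073314487872 ((432.1649475097656, -38.207576751708984), (142.9851531982422, 113.32522583007812), 1.9622808694839478)
top0 (256, 231) [114.  60.  32.] zmax 0.05992301260102023 ((414.0583801269531, 131.92440795898438), (238.70693969726562, 111.6728744506836), 89.46681213378906)
```

View pics/grip.png

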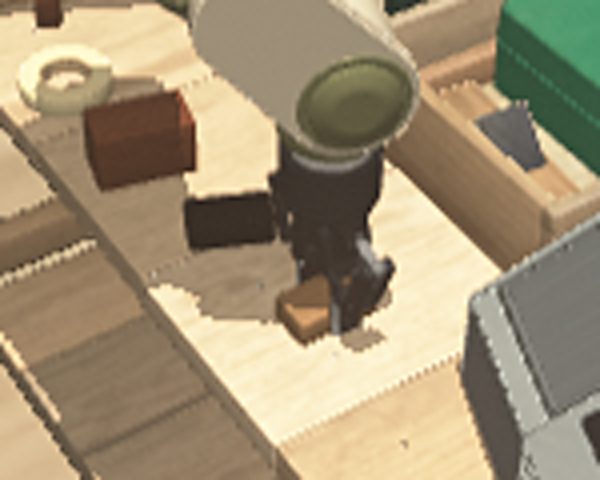

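The picture shows the brown block squarely between the fingers at about (315,305), with the near-black decoy untouched at (230,218). I'll lift it and recheck the grip.

Emit:
{"fn": "step_arm", "kwargs": {
  "targets": [
    [[0,0,-0.03],[0,0,0]],
    [[0,0,-0.1],[0,0,0]],
    [[0,0,-0.2],[0,0,0]],
    [[0,0,-0.31],[0,0,0]],
    [[0,0,-0.42],[0,0,0]],
    [[0,0,-0.53],[0,0,0]],
    [[0,0,-0.64],[0,0,0]],
    [[0,0,-0.75],[0,0,0]],
    [[0,0,-0.83],[0,0,0]],
    [[0,0,-0.86],[0,0,0]]
  ]
}}

```text
time_s: 4.07
position: [0.4432, -0.0374, 0.2623]
tool_rot: [[-1.0, -0.004, 0.005], [-0.004, 1.0, -0.002], [-0.005, -0.002, -1.0]]
ft_force: [0.0, -0.1, -1.1]
grip_width: 0.0391
gripper_force: 40.6
```

```bash
cat >> h.py <<'E'
_th=np.radians(-22.3);EX=np.array([np.cos(_th),np.sin(_th),0]);EY=np.array([-np.sin(_th),np.cos(_th),0])
N=np.array([-.574*EX[0],-.574*EX[1],.819]);N/=np.linalg.norm(N);UP=np.cross(N,EY);UP*=np.sign(UP[2])
RC=np.c_[EY,np.cross(-N,EY),-N]
KEY=np.array([.492,-.3395,.151]);SLOT=np.array([.5377,-.2415,.149])
E
python3 - <<'E'
from h import *
from rig import get_image
print(RC, np.linalg.det(RC)); plan(SLOT+.11*N,RC)
d=get_image("scene");print(d["img"].shape);cv2.imwrite("pics/lift.png",cv2.resize(d["img"][120:300,230:430,::-1],None,fx=3,fy=3,interpolation=cv2.INTER_CUBIC))
E
```

```text
[[ 0.37945616  0.75765698  0.53100746]
 [ 0.92520972 -0.31073777 -0.21778203]
 [ 0.          0.57393199 -0.81890297]] 1.0
pos [ 0.4432 -0.0374  0.2623] shift [-0.118 -0.601  0.079] turn [-0.503 -0.754  2.412] t 4.07 F [ 0.  -0.1 -1.1] w 39.1
(400, 640, 3)
```

View pics/lift.png

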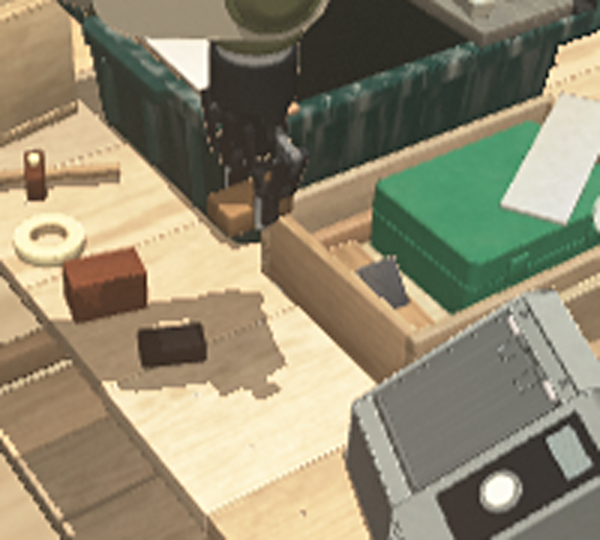

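The block is held level and clear, at about (245,205) in the crop. Next I turn the wrist while moving toward the cabinet.

Emit:
{"fn": "step_arm", "kwargs": {
  "targets": [
    [[0,-0.03,0],[0,0,0.1]],
    [[0,-0.07,0],[0,0,0.22]],
    [[0,-0.11,0],[0,0,0.36]],
    [[0,-0.15,0],[0,0,0.5]],
    [[0,-0.19,0],[0,0,0.64]],
    [[0,-0.23,0],[0,0,0.78]],
    [[0,-0.27,0],[0,0,0.9]],
    [[0,-0.3,0],[0,0,1]]
  ]
}}

```text
time_s: 4.78
position: [0.4423, -0.1277, 0.2568]
tool_rot: [[-0.706, 0.708, -0.003], [0.708, 0.706, 0.002], [0.003, -0.001, -1.0]]
ft_force: [0.9, -1.4, -1.3]
grip_width: 0.0394
gripper_force: 40.6
```

Emit:
{"fn": "step_arm", "kwargs": {
  "targets": [
    [[0,0,0],[0,0,0.14]],
    [[0,0,0],[0,0,0.28]],
    [[0,0,0],[0,0,0.42]],
    [[0,0,0],[0,0,0.56]],
    [[0,0,0],[0,0,0.7]],
    [[0,0,0],[0,0,0.84]],
    [[0,0,0],[0,0,0.94]],
    [[0,0,0],[0,0,1]],
    [[0,0,0],[0,0,1]]
  ]
}}

```text
time_s: 5.53
position: [0.4424, -0.1269, 0.257]
tool_rot: [[-0.002, 1.0, -0.003], [1.0, 0.002, 0.002], [0.002, -0.003, -1.0]]
ft_force: [-0.1, -0.4, -1.1]
grip_width: 0.0393
gripper_force: 40.6
```

```bash
python3 - <<'E'
from h import *
from rig import env
plan(SLOT+.11*N,RC); print(env.observe()["q"])
E
```

```text
pos [ 0.4424 -0.1269  0.257 ] shift [-0.303  0.123  0.059] turn [-0.772 -0.154  0.482] t 5.53 F [-0.1 -0.4 -1.1] w 39.3
[-3.07961257e+01  1.16805831e+01  8.47339302e+01 -1.05272538e-03
  8.37800043e+01 -3.09116867e+01]
```

Emit:
{"fn": "step_arm", "kwargs": {
  "targets": [
    [[-0.04,0.015,0.01],[-0.1,-0.02,0.06]],
    [[-0.08,0.03,0.015],[-0.2,-0.04,0.12]],
    [[-0.12,0.045,0.02],[-0.3,-0.06,0.19]],
    [[-0.16,0.06,0.03],[-0.41,-0.08,0.26]],
    [[-0.2,0.08,0.04],[-0.52,-0.1,0.33]],
    [[-0.24,0.1,0.05],[-0.63,-0.12,0.4]],
    [[-0.28,0.115,0.055],[-0.72,-0.14,0.45]],
    [[-0.303,0.123,0.059],[-0.772,-0.154,0.482]],
    [[-0.303,0.123,0.059],[-0.772,-0.154,0.482]],
    [[-0.303,0.123,0.059],[-0.772,-0.154,0.482]]
  ]
}}

```text
time_s: 6.37
position: [0.4795, -0.2176, 0.24]
tool_rot: [[0.377, 0.759, 0.531], [0.926, -0.308, -0.217], [-0.001, 0.574, -0.819]]
ft_force: [0.8, -0.6, -1.5]
grip_width: 0.0392
gripper_force: 40.7
```

```bash
python3 - <<'E'
from h import *
from rig import env,get_image
plan(SLOT-.058*N,RC); print(env.observe()["q"])
a=get_image("scene")["img"][120:300,300:460];b=get_image("top")["img"][110:240,320:460]
cv2.imwrite("pics/app.png",np.hstack([cv2.resize(a,(480,540)),cv2.resize(b,(300,279),interpolation=cv2.INTER_CUBIC)][:1]+[np.vstack([cv2.resize(b,(320,297)),np.zeros((243,320,3),np.uint8)])])[:,:,::-1])
E
```

```text
pos [ 0.4795 -0.2176  0.24  ] shift [-0.001 -0.002  0.562] turn [-0.    -0.001  0.003] t 6.37 F [ 0.8 -0.6 -1.5] w 39.2
[-43.32124704   6.72554056 102.46050194  19.07499615  39.23506782
 -32.62660137]
```

View pics/app.png

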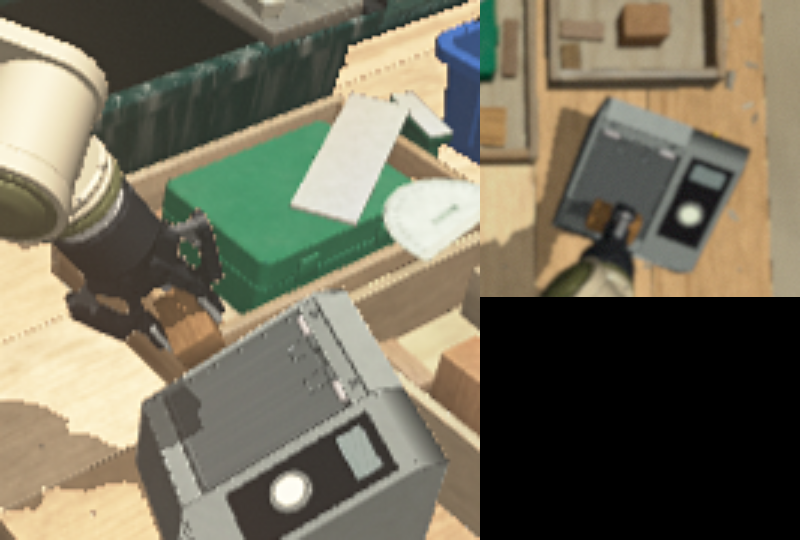

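The block hangs square over the flap at (190,330), with its long side along cabinet y and the fingers up-slope and down-slope. I'll push in slowly.

Emit:
{"fn": "step_arm", "kwargs": {
  "targets": [
    [[0,0,0.05],[0,0,0]],
    [[0,0,0.11],[0,0,0]],
    [[0,0,0.17],[0,0,0]],
    [[0,0,0.23],[0,0,0]],
    [[0,0,0.29],[0,0,0]],
    [[0,0,0.33],[0,0,0]],
    [[0,0,0.36],[0,0,0]],
    [[0,0,0.39],[0,0,0]],
    [[0,0,0.42],[0,0,0]],
    [[0,0,0.45],[0,0,0]]
  ]
}}

```text
time_s: 7.3
position: [0.5528, -0.2476, 0.1311]
tool_rot: [[0.377, 0.756, 0.534], [0.926, -0.307, -0.219], [-0.001, 0.578, -0.816]]
ft_force: [-1.7, 1.1, 2.3]
grip_width: 0.0393
gripper_force: 42.4
```

Emit:
{"fn": "step_arm", "kwargs": {
  "targets": [
    [[0,0,0.02],[0,0,0]],
    [[0,0,0.045],[0,0,0]],
    [[0,0,0.07],[0,0,0]],
    [[0,0,0.095],[0,0,0]],
    [[0,0,0.115],[0,0,0]],
    [[0,0,0.115],[0,0,0]],
    [[0,0,0.115],[0,0,0]]
  ]
}}

```text
time_s: 7.88
position: [0.57, -0.2545, 0.1016]
tool_rot: [[0.377, 0.758, 0.532], [0.926, -0.309, -0.217], [-0.0, 0.574, -0.819]]
ft_force: [-4.0, -0.2, -2.4]
grip_width: 0.0393
gripper_force: 44.1
```

```bash
python3 - <<'E'
from h import *
from rig import env,get_image
plan(SLOT-.058*N,RC); s=env.observe();print("F tool",s["tool_rot"].T@s["ft_force"])
a=get_image("scene")["img"][150:320,310:460];b=get_image("top")["img"][140:240,340:450]
cv2.imwrite("pics/in.png",np.hstack([cv2.resize(a,(450,510)),np.vstack([cv2.resize(b,(330,300)),np.zeros((210,330,3),np.uint8)])])[:,:,::-1])
E
```

```text
pos [ 0.57   -0.2545  0.1016] shift [-0.001 -0.004 -0.003] turn [ 0.001 -0.002  0.002] t 7.88 F [-4.  -0.2 -2.4] w 39.3
F tool [-1.71290135 -4.35626702 -0.16250325]
```

View pics/in.png

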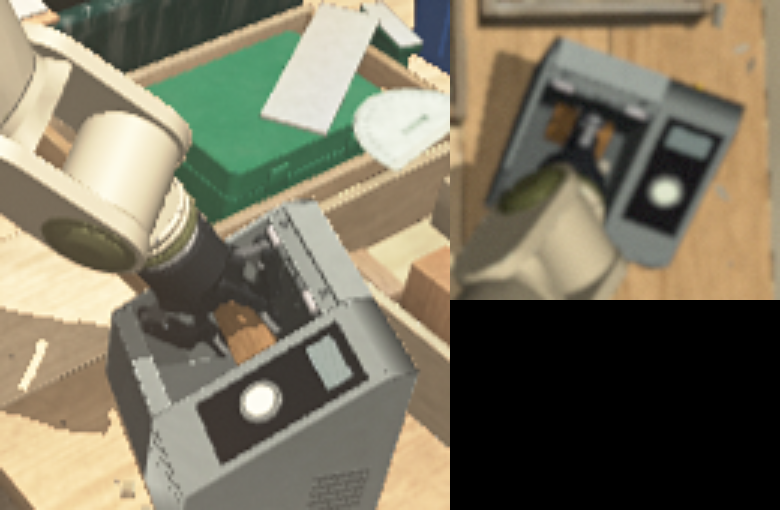

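The block is inside the opening with the flap pushed right back against the upper finger. I'll release about 8 mm and wait for it to fall.

Emit:
{"fn": "step_arm", "kwargs": {
  "targets": [
    [[0,0,0],[0,0,0]],
    [[0,0,0],[0,0,0]],
    [[0,0,0],[0,0,0]],
    [[0,0,0],[0,0,0]],
    [[0,0,0],[0,0,0]],
    [[0,0,0],[0,0,0]],
    [[0,0,0],[0,0,0]],
    [[0,0,0],[0,0,0]],
    [[0,0,0],[0,0,0]],
    [[0,0,0],[0,0,0]]
  ],
  "jaw": 48
}}

```text
time_s: 8.82
position: [0.5706, -0.2548, 0.1027]
tool_rot: [[0.378, 0.757, 0.534], [0.926, -0.308, -0.218], [-0.001, 0.576, -0.817]]
ft_force: [-3.7, 2.4, -3.1]
grip_width: 0.048
gripper_force: 1.8
```

```bash
python3 - <<'E'
from h import *
from rig import env,get_image
plan(SLOT+.1*N,RC)
d=get_image("scene");a=d["img"][190:320,340:460];t=get_image("top");b=t["img"][140:240,340:450]
for n,q in(("s",d),("t",t)):
    I=q["img"].astype(int);W=world(q);m=(I[...,0]-I[...,2]>45)
    r=(W-SLOT)
    m&=(abs(r@EY)<.07)&(r@N<-.01)&(W[...,2]<.16)&(abs(r@UP)<.12); print(n,m.sum(),W[m].mean(0) if m.any() else 0, W[m][:,2].max() if m.any() else 0)
cv2.imwrite("pics/rel.png",np.hstack([cv2.resize(a,(480,520),interpolation=2),np.vstack([cv2.resize(b,(320,291)),np.zeros((229,320,3),np.uint8)])])[:,:,::-1])
E
```

```text
pos [ 0.5706 -0.2548  0.1027] shift [-0.    -0.007 -0.528] turn [ 0.004 -0.001  0.003] t 8.82 F [-3.7  2.4 -3.1] w 48.0
s 3129 [ 1.04985459 -0.45091594 -0.63474383] 0.10510068317258368
t 461 [ 0.67286608 -0.30526581  0.00834092] 0.04775110765596308
```

View pics/rel.png

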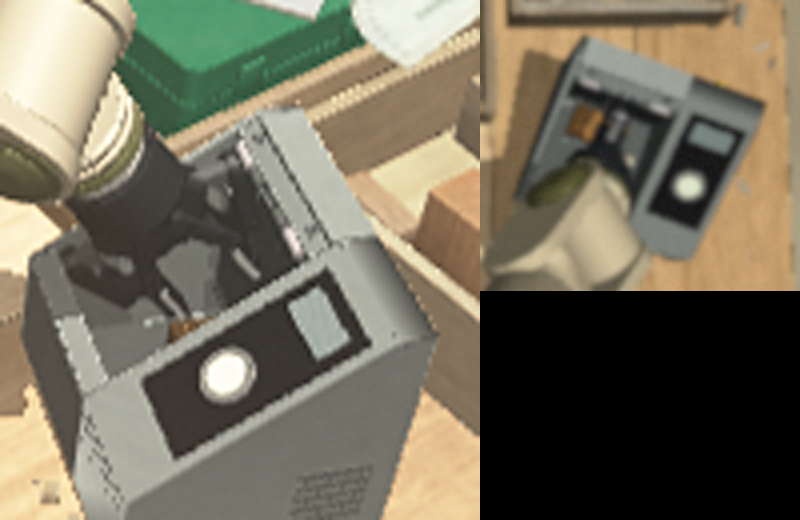

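The block has left the fingers. It shows near (185,330) in the scene crop and about (376,182) in the top image. I'll confirm its height before drawing back.

```bash
python3 - <<'E'
from h import *
from rig import get_image
for n,b in(("top",(366,390,172,192)),("scene",(376,396,264,280))):
    d=get_image(n);I=d["img"].astype(int);W=world(d);m=np.zeros(I.shape[:2],bool);m[b[2]:b[3],b[0]:b[1]]=1;m&=(I[...,0]-I[...,2]>45)
    q=W[m];print(n,len(q),q.mean(0).round(4),np.percentile(q[:,2],[5,50,95]).round(4), cv2.minAreaRect(q[:,:2].astype(np.float32)*1000))
E
```

```text
top 83 [ 0.58   -0.2363  0.0607] [0.0307 0.038  0.0454] ((471.4959716796875, -126.88284301757812), (35.4906005859375, 357.5382080078125), 44.491249084472656)
scene 14 [ 0.5739 -0.2264  0.0384] [0.0351 0.0381 0.0409] ((576.5345458984375, -226.00924682617188), (7.808772563934326, 22.606752395629883), 89.11681365966797)
```

The block's top is at z = 0.038, which matches 12 mm floor plus 25 mm block, so it lies flat on the chamber floor. I'll draw back.

Emit:
{"fn": "step_arm", "kwargs": {
  "targets": [
    [[0,0,-0.03],[0,0,0]],
    [[0,0,-0.07],[0,0,0]],
    [[0,0,-0.12],[0,0,0]],
    [[0,0,-0.17],[0,0,0]],
    [[0,0,-0.23],[0,0,0]],
    [[0,0,-0.3],[0,0,0]],
    [[0,0,-0.37],[0,0,0]],
    [[0,0,-0.43],[0,0,0]],
    [[0,0,-0.45],[0,0,0]],
    [[0,0,-0.45],[0,0,0]]
  ]
}}

```text
time_s: 9.85
position: [0.4988, -0.2261, 0.2156]
tool_rot: [[0.379, 0.754, 0.537], [0.926, -0.307, -0.222], [-0.003, 0.581, -0.814]]
ft_force: [0.4, -0.1, -0.1]
grip_width: 0.0479
gripper_force: 0.0
```

```bash
python3 - <<'E'
from h import *
plan(KEY+.04*N,RC)
E
```

```text
pos [ 0.4988 -0.2261  0.2156] shift [-0.358 -0.025  0.114] turn [0.011 0.002 0.003] t 9.85 F [ 0.4 -0.1 -0.1] w 47.9
```

Emit:
{"fn": "step_arm", "kwargs": {
  "targets": [
    [[-0.05,0,0],[0,0,0]],
    [[-0.11,-0.01,0],[0,0,0]],
    [[-0.17,-0.01,0.02],[0,0,0]],
    [[-0.23,-0.02,0.04],[0,0,0]],
    [[-0.29,-0.02,0.07],[0.01,0,0]],
    [[-0.34,-0.025,0.1],[0.01,0,0]],
    [[-0.358,-0.025,0.114],[0.01,0.002,0.003]],
    [[-0.358,-0.025,0.114],[0.01,0.002,0.003]],
    [[-0.358,-0.025,0.114],[0.01,0.002,0.003]],
    [[-0.358,-0.025,0.114],[0.01,0.002,0.003]]
  ],
  "jaw": 0,
  "grip_force": 40
}}

```text
time_s: 10.68
position: [0.4708, -0.3293, 0.181]
tool_rot: [[0.378, 0.76, 0.528], [0.926, -0.312, -0.214], [0.002, 0.57, -0.822]]
ft_force: [-1.3, -0.1, -0.4]
grip_width: -0.0001
gripper_force: 0.0
```

```bash
python3 - <<'E'
from h import *
from rig import env,get_image
plan(KEY+.01*N,RC)
d=get_image("scene");a=d["img"][190:320,340:460];t=get_image("top");b=t["img"][140:240,340:450]
for n,q in(("s",d),("t",t)):
    W=world(q)-SLOT; m=(abs(W@EY)<.05)&(abs(W@UP)<.06)&(abs(W@N)<.03); print(n,m.sum(),"flap offset from face",np.percentile(W[m]@N,[5,25,50,75,95]).round(4))
cv2.imwrite("pics/key.png",np.hstack([cv2.resize(a,(480,520),interpolation=2),np.vstack([cv2.resize(b,(320,291)),np.zeros((229,320,3),np.uint8)])])[:,:,::-1])
E
```

```text
pos [ 0.4708 -0.3293  0.181 ] shift [-0.005  0.007  0.093] turn [-0.006 -0.003 -0.   ] t 10.68 F [-1.3 -0.1 -0.4] w -0.1
s 439 flap offset from face [-0.0015 -0.0001  0.0011  0.0023  0.0043]
t 943 flap offset from face [-0.0075 -0.0041 -0.0016  0.001   0.0045]
```

View pics/key.png

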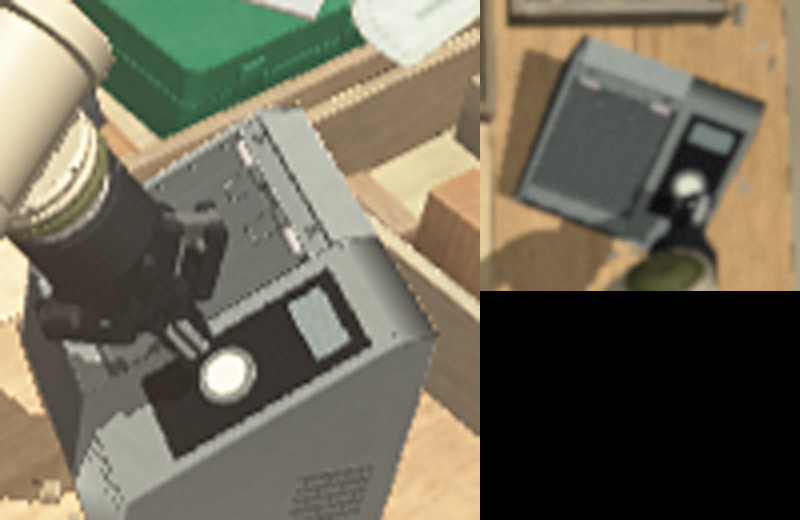

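The flap is shut, with its offset from the face within ±2 mm, and the closed fingertips stand over the key at about (228,373). I'll descend to 8 mm above the key and settle.

Emit:
{"fn": "step_arm", "kwargs": {
  "targets": [
    [[-0.002,0.003,0.02],[0,0,0]],
    [[-0.005,0.006,0.05],[0,0,0]],
    [[-0.005,0.006,0.075],[0,0,0]],
    [[-0.005,0.006,0.093],[0,0,0]],
    [[-0.005,0.006,0.093],[0,0,0]],
    [[-0.005,0.006,0.093],[0,0,0]],
    [[-0.005,0.006,0.093],[0,0,0]]
  ]
}}

```text
time_s: 11.37
position: [0.4861, -0.3379, 0.1589]
tool_rot: [[0.379, 0.76, 0.528], [0.926, -0.312, -0.214], [0.002, 0.57, -0.822]]
ft_force: [0.6, 0.2, 0.4]
grip_width: -0.0001
gripper_force: 0.0
```

Emit:
{"fn": "step_arm", "kwargs": {
  "targets": [
    [[0,0,0.006],[0,0,0]],
    [[0,0,0.012],[0,0,0]],
    [[0,0,0.018],[0,0,0]],
    [[0,0,0.024],[0,0,0]],
    [[0,0,0.024],[0,0,0]]
  ]
}}

```text
time_s: 11.78
position: [0.4899, -0.3395, 0.1527]
tool_rot: [[0.379, 0.76, 0.528], [0.925, -0.312, -0.214], [0.002, 0.57, -0.822]]
ft_force: [0.5, 0.3, -0.4]
grip_width: 0.0001
gripper_force: 0.0
```

```bash
python3 - <<'E'
from h import *
from rig import env
plan(KEY,RC);s=env.observe();print("F tool",s["tool_rot"].T@s["ft_force"])
E
```

```text
pos [ 0.4899 -0.3395  0.1527] shift [0.003 0.002 0.008] turn [-0.006 -0.003 -0.001] t 11.78 F [ 0.5  0.3 -0.4] w 0.1
F tool [0.48577263 0.05000593 0.48772902]
```

Creeping down about 1 mm at a time.

Emit:
{"fn": "step_arm", "kwargs": {
  "targets": [
    [[0.001,0.001,0.004],[0,0,0]],
    [[0.002,0.001,0.008],[0,0,0]],
    [[0.002,0.001,0.011],[0,0,0]],
    [[0.002,0.001,0.011],[0,0,0]]
  ]
}}

```text
time_s: 12.12
position: [0.4922, -0.3398, 0.1506]
tool_rot: [[0.379, 0.76, 0.528], [0.926, -0.312, -0.215], [0.002, 0.57, -0.821]]
ft_force: [-2.5, 0.4, 2.4]
grip_width: -0.0002
gripper_force: 1.3
```

Emit:
{"fn": "step_arm", "kwargs": {
  "targets": [
    [[0,0,0.003],[0,0,0]],
    [[0,0,0.005],[0,0,0]],
    [[0,0,0.005],[0,0,0]]
  ]
}}

```text
time_s: 12.37
position: [0.4928, -0.3401, 0.1496]
tool_rot: [[0.379, 0.76, 0.528], [0.926, -0.312, -0.215], [0.002, 0.57, -0.821]]
ft_force: [-4.3, 1.4, 5.8]
grip_width: 0.0003
gripper_force: 3.4
```

Emit:
{"fn": "step_arm", "kwargs": {
  "targets": [
    [[0,0,0.002],[0,0,0]],
    [[0,0,0.002],[0,0,0]],
    [[0,0,0.002],[0,0,0]],
    [[0,0,0.002],[0,0,0]]
  ]
}}

```text
time_s: 12.7
position: [0.4929, -0.3401, 0.1495]
tool_rot: [[0.379, 0.76, 0.529], [0.926, -0.312, -0.215], [0.001, 0.571, -0.821]]
ft_force: [-9.1, 4.5, 11.2]
grip_width: -0.0003
gripper_force: 7.6
```

The key now resists firmly at about 15 N. I'll let go and back off.

Emit:
{"fn": "step_arm", "kwargs": {
  "targets": [
    [[0,0,-0.01],[0,0,0]],
    [[0,0,-0.04],[0,0,0]],
    [[0,0,-0.09],[0,0,0]],
    [[0,0,-0.15],[0,0,0]],
    [[0,0,-0.22],[0,0,0]],
    [[0,0,-0.28],[0,0,0]],
    [[0,0,-0.3],[0,0,0]],
    [[0,0,-0.3],[0,0,0]],
    [[0,0,-0.3],[0,0,0]]
  ]
}}

```text
time_s: 13.45
position: [0.4456, -0.321, 0.2225]
tool_rot: [[0.379, 0.76, 0.528], [0.925, -0.312, -0.215], [0.002, 0.57, -0.822]]
ft_force: [0.3, -1.1, -0.3]
grip_width: 0.0003
gripper_force: 0.0
```

```bash
python3 - <<'E'
from h import *
from rig import env,get_image
plan(KEY,RC)
d=get_image("scene");W=world(d)-SLOT; m=(abs(W@EY)<.05)&(abs(W@UP)<.06)&(abs(W@N)<.03); print("flap",m.sum(),np.percentile(W[m]@N,[5,50,95]).round(4))
o=load("scene0")["img"].astype(int);b=(slice(160,250),slice(220,300));print("bystander diff frac",(abs(d["img"].astype(int)-o)[b].max(-1)>60).mean())
cv2.imwrite("pics/end.png",d["img"][:,:,::-1])
E
```

```text
pos [ 0.4456 -0.321   0.2225] shift [0.001 0.001 0.291] turn [-0.006 -0.002 -0.001] t 13.45 F [ 0.3 -1.1 -0.3] w 0.3
flap 768 [-0.0018  0.0012  0.0043]
bystander diff frac 0.2838888888888889
```

View pics/end.png

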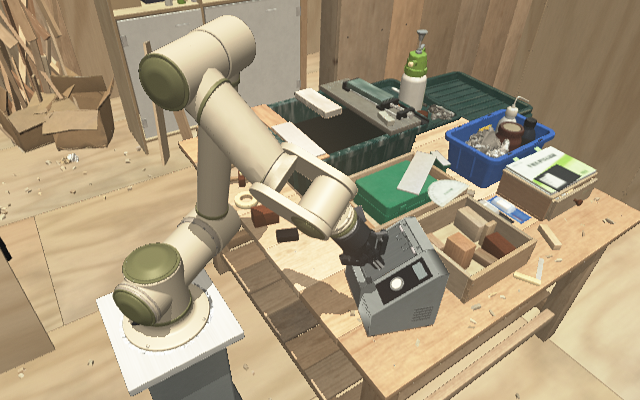

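The flap is shut, the key is free at (397,284), and the tape and big block are where they started; the arm, which covers part of that area, accounts for the image difference. The robot touches nothing, so I'm handing in.

```bash
python3 -c "
from rig import close_job
print(close_job())"
```

```text
the job is handed in; nothing more can be done
None
```

The brown block lies flat on the chamber floor, the flap swung shut on its own, the start key was pressed to about 15 N and released, nothing else was touched, and the job was handed in at about 13.5 s.

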